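# Lock the specimen chest with hasp and pin

### The job

Lock up the white specimen chest for the night: shut its dark grey lid, then swing the brass hasp over so that it lies flat on the lid with the staple standing up through its slot, and push the red-handled locking pin through the staple's loop, above the hasp, until its handle comes up against the staple or the side of the hasp. Let go of everything and do not disturb the beaker, the jar or the dish.

Things in the scene. Friction and masses are not known exactly. Their poses are not given: they have to be found in the camera images.
- chest: White bench-top specimen chest, fixed, 250 deep (x) x 300 wide (y) x 130 mm high. Origin: centre of underside, on the bench. Front (-x) has a blue control panel and faces the robot's right (yaw 90 +-17 degrees). Top: fixed white deck x -125 to -57 mm; behind it the dark grey lid, x -55 to 125 mm, full width; tops level at z 130 mm when shut. Hasp and staple on the middle line y = 0.
- lid (a joint): Lid angle (rad): 0 shut, grows as it opens, 1.57 upright, stop at 1.75; starts at 1.15 to 1.5. Turns about the rear hinge (point lid_hinge, along the chest's y). Stiff hinge: stays where it is left; takes up to 9 N at the free edge. The dark grey lid is a slab 180 mm from hinge to free edge, 300 wide, 25 thick, 0.6 kg.
- lid_hinge (a point): Point on the lid's hinge line, middle of the chest's width: chest (125, 0, 105) mm. The lid's underside lies at this height when shut.
- lid_edge (a point): Middle of the lid's free edge, on its upper (outer) face: 179 mm from the hinge line along the lid and 25 mm above its underside; moves with the lid.
- staple (a point): Foot of the steel staple on the lid's top, midway between its legs: chest (-5, 0, 130) mm with the lid shut; axes then the chest's; moves with the lid. Upright loop of 6 mm round bar in the x-z plane: leg centre lines at x +-10 mm, outer top 24 mm above the lid. Opening 14 wide, 18 high (15 above the hasp, when down); open along y, so the pin goes in along the chest's +y or -y.
- hasp (a joint): Hasp angle (rad): 0 flat on the shut lid and over the staple; about 1.57 upright; pi would be flat on the deck. Starts thrown back, 1.75 to 2.5, clear of the lid. Stiff hinge: stays where it is left; takes about 1 to 2 N at its tip.
- hasp_hinge (a point): Hasp hinge axis (parallel to the chest's y) on the deck's rear edge: chest (-55, 0, 134) mm.
- hasp_tip (a point): Axis of the curled lip (8 mm thick, full width) at the hasp's free end, 94 mm from its hinge axis; moves with the hasp. The hasp is a brass strap 28 mm wide, 3 thick; when down it lies on the lid, its top 3 mm and its lip's top 8 mm above the lid. Its slot (38 to 66 mm from the hinge, 10 wide) takes the staple.
- pin: Loose locking pin, 50 g, lying flat on the bench. Origin: at the shoulder between handle and shank, on the handle's underside. Shank: steel, 8 mm round, along the pin's +x, 42 mm long including its tapered end. Handle: red, flat-sided, along -x, 38 long, 20 wide (its y; too wide for the loop), 13 high (its z). The shank's axis is 6.5 mm above the handle's underside.
- pin_tip (a point): Point of the shank, on its axis, 42 mm from the shoulder.
- pin_shoulder (a point): Where the shank meets the handle, on the shank's axis.
- beaker: Glass beaker with green leaves, 74 mm wide, 95 high, loose; leave alone. Origin: centre of its underside.
- jar: Clear jar with white cap and paper label, 60 mm wide, 75 high, loose; leave alone. Origin: centre of its underside.
- dish: White ceramic bowl, 80 mm wide, 38 high, loose; leave alone. Origin: centre of its underside.
Mind the look-alikes: they are no part of the job. There is more than one size of the pin; the one meant has the size given above.

How it is judged (in metres and radians):
On the way, in this order (a step that is already met when the one before it is completed fails the run):
1. the lid is shut (value of joint lid below 0.05 rad), for 0.2 s.
2. the hasp lies flat on the shut lid, over the staple (value of joint hasp below 0.08 rad and value of joint lid below 0.05 rad), for 0.2 s.
At the end, for the whole second after the job is handed in: Lid under 0.05 rad, hasp under 0.08 rad; pin at rest through the loop from either side: shoulder within 18 mm of the staple along chest y, tip 18 mm or more out beyond it; across the loop shoulder within 10 mm, tip within 16 mm; shoulder under 17 mm, tip under 19 mm above the lid (all of step 2 and ((y of pin_tip in the frame of staple below -0.018 m and y of pin_shoulder in the frame of staple between 0 and 0.018 m) or (y of pin_tip in the frame of staple above 0.018 m and y of pin_shoulder in the frame of staple between -0.018 and 0 m)) and x of pin_shoulder in the frame of staple between -0.01 and 0.01 m and x of pin_tip in the frame of staple between -0.016 and 0.016 m and z of pin_shoulder in the frame of staple below 0.017 m and z of pin_tip in the frame of staple below 0.019 m and linear speed of pin below 0.02 m/s); the robot touches nothing.
It fails at once if the hasp is swung over while the lid is still open (value of joint hasp below 0.9 rad and value of joint lid above 0.3 rad).
It fails at once if the beaker, jar or dish is moved more than 30 mm (distance of any of beaker, jar, dish from where it was at the start of the episode above 0.03 m).
It fails at once if the beaker, jar or dish is tipped over (angle between any of beaker, jar, dish's own z axis and vertical above 0.5 rad).
It also fails if it takes over 67 s, if anything falls off the work surface, if the arm or the gripper's body presses on something with over 40 N, if the wrist force passes 120 N, or if a joint passes its speed limit or range.

### The arm

A 6-joint arm with a two-finger parallel gripper is mounted at the origin on the work surface. World frame = base frame: x ahead of the robot, y to its left, z up, the work surface at z = 0. Lengths are in m, angles in degrees, forces in N, time in s.
With the tool pointing down it reaches from about 0.4 to 0.825 m from the base axis. Payload 7 kg.
Tool frame: the origin (TCP) lies between the finger pads; the fingertips stand 19 mm ahead of it and the grasp point (between the pads) is the TCP; x points along the fingers, y is the direction in which the jaws open and shut, and the axes are right-handed (so a half turn about x gives the same grasp; the last joint's range is limited). The gripper opens to 88 mm and grips with 3 to 60 N. Pads are 19 mm wide; open, the fingers measure 130 mm over their backs; the gripper's body (78 mm by 193 mm) begins 47 mm behind the grasp point.
Start: joints at [-59.525, 20.546, 0.682, 0, -70.136, -16.507], TCP at [0.163, -0.655, 0.246] pointing down, gripper open.
Joint ranges: [-176.03, 176.03], [-82.01, 121.73], [-58.28, 71.71], [-173.87, 95.51], [-174.79, -0.11], [-173.66, 173.66]. Speed limits (degrees/s): [136.94, 136.94, 172.46, 180, 180, 180].

### API

Orientations are given as [roll, pitch, yaw] about the fixed x, y, z axes, in that order (R = Rz(yaw) Ry(pitch) Rx(roll)).
In Python, from plant import r gives the robot as it stands.
- The arm moves only by the tool send_rows, never from a script. Its argument "plan" is a list of rows, each a list of 2 entries, a list of its own where there are three numbers: the shift along the tool's x, y, z scaled (see below), then the turn, a rotation vector about the tool's x, y, z scaled (see below). A call has exactly 5 rows; each row is the pose to reach, as a shift and turn from the pose measured when the call began, along the tool's axes at that moment; what a row does not reach only later rows make up. The controller multiplies each number of a shift by 0.15 m and each number of a turn by pi/4 rad. A row lasts 1/10 s, in which the tool goes at most 50 mm and 8.59 degrees, less where a joint would pass 70% of its speed; a pose out of reach is approached as far as the arm can. A call with a number of a shift or a turn outside -1 to 1 is refused whole. A call with a gripper value outside its range is refused whole. "jaw" is the opening, from -1 (shut) to 1 (fully open), so that 0 is half open, set as the call begins (left out, the last holds). The fingers move at their own pace and stop on an object; "force" is the grip in N (left out, the last holds). Time passes only in rows, so rows that repeat a pose let the fingers close, or fill a call up. It gives the time, the measured TCP pose, the force and the opening at its end, in the units of the state.
- r.get_state(): the state, without advancing time (a new reading comes with each control period).
- r.capture(name): name is "scene" or "top" or "wrist"; returns a dict with "color" (384x512x3 uint8, red, green, blue), "range_z" (384x512 float32, m along the optical axis (not along the pixel's ray), 0 where there is no reading), "mtx" (3x3 intrinsics, pixels), "pose" (4x4, takes a point from camera to world coordinates). Camera axes: x right, y down, z forward; pixel columns grow to the right and rows downward; lengths in m; the calibration is good to about 2 mm. A picture is of the moment at which its call begins.
- r.close_job(): hands the job in, once; it reports no verdict.
Trained networks look in a picture, given as the dict that the camera call returned (one of the last four; its "shot" number tells which), for a name from the list of things; names that differ only in an ending like _2 or _b are one class to them, and where a whole thing is asked for, a point or a joint stands for the part that bears it (a point fixed in the world has none). Each returns a list of dicts, best first, with "score" (0 to 1); they miss things now and then, are a little off and sometimes report something else, mostly with a low value. They report only what shows in the picture. A call takes as long as a camera call. They do not tell look-alikes from the thing itself.
- r.find_in(picture, target): "uv" ([column, row] in pixels, amid what is visible of it).
- r.trace(picture, target): "mask" (384x512 bool, what is visible of it) and "uv" ([column, row] in pixels, amid what is visible of it).
The state is a dict: "time_s": time; "joints": joint angles; "qd": joint speeds; "joint_torque": joint torques, N m; "tcp_pos": TCP position; "eef_rot": TCP orientation; "contact_force": force on the tool from outside, world axes, zero at the start; "moment": the same for the moment, N m; "gripper_width": finger opening in m.
Only numpy, scipy, OpenCV 4.12 (cv2) and the standard library are available. Lean on these libraries where they do the work, as an engineer would, in place of code of your own. Each camera call takes 0.05 s, during which the arm holds its last target. There are 200 camera calls.

## Working session

There is one attempt and no reset: what is moved stays moved. The work goes in short steps, Python scripts to look and compute and a tool call to move; the robot and the scene stay as the last step left them, time stands still between calls to the robot, and variables do not carry over. Pictures are saved under pics/ and viewed, about 8 in all and at most 12, crops included, and the job is handed in when it is done.

Besides the shell and the picture viewer there is one more tool, called after "Emit:" as name(argument=value, ...) on one line, values as JSON. send_rows: Moves the arm, as the interface text tells. Its arguments: {"type":"object","properties":{"plan":{"type":"array"},"jaw":{"type":"number"},"force":{"type":"number"}},"required":["plan"]}

```bash
ls; mkdir -p pics; cat > h.py <<'E'
import numpy as np, cv2
from scipy.spatial.transform import Rotation as R
from plant import r
def save(n,c,crop=None,scale=1):
    im=c["color"][:,:,::-1].copy()
    if crop: im=im[crop[1]:crop[3],crop[0]:crop[2]]
    if scale!=1: im=cv2.resize(im,None,fx=scale,fy=scale,interpolation=cv2.INTER_CUBIC)
    cv2.imwrite("pics/"+n,im)
def pts(c,mask=None):
    z=c["range_z"]; v,u=np.nonzero((z>0)&(mask if mask is not None else True))
    d=z[v,u]; K=c["mtx"]
    p=np.stack([(u-K[0,2])/K[0,0]*d,(v-K[1,2])/K[1,1]*d,d],1)
    return p@c["pose"][:3,:3].T+c["pose"][:3,3],u,v
def proj(c,P):
    P=np.atleast_2d(P); q=(P-c["pose"][:3,3])@c["pose"][:3,:3]; q=q@c["mtx"].T
    return q[:,:2]/q[:,2:]
def Rt(s): return R.from_euler("xyz",s["eef_rot"],degrees=True)
def rel(pos,rpy):
    "shift, turn units from current pose to the target pose"
    s=r.get_state(); A=Rt(s); B=R.from_euler("xyz",rpy,degrees=True) if not isinstance(rpy,R) else rpy
    return np.round(A.inv().apply(np.array(pos)-s["tcp_pos"])/.15,3),np.round((A.inv()*B).as_rotvec()/(np.pi/4),3)
E
python3 - <<'E'
from h import *
s=r.get_state(); print({k:np.round(v,3) for k,v in s.items()})
cs={n:r.capture(n) for n in("scene","top","wrist")}
a=np.hstack([cs["scene"]["color"],cs["top"]["color"]])[:,:,::-1]
cv2.imwrite("pics/a.png",cv2.resize(cs["scene"]["color"][:,:,::-1],(800,600)));cv2.imwrite("pics/b.png",cv2.resize(cs["top"]["color"][:,:,::-1],(800,600)))
for n,c in cs.items():
    print(n,np.round(c["pose"],3).tolist(),c["mtx"].tolist(),c["shot"])
    if n=="wrist": continue
    for t in("chest","lid","hasp","hasp_tip","staple","lid_edge","pin","pin_tip","pin_shoulder","beaker","jar","dish"):
        for o in r.trace(c,t)[:3]:
            if o["score"]<.2: continue
            p,u,v=pts(c,o["mask"])
            print(t,round(o["score"],2),np.round(o["uv"]),o["mask"].sum(),np.round(np.median(p,0),3) if len(p) else None)
E
```

```text
pics
{'time_s': np.float64(0.0), 'joints': array([-5.9525e+01,  2.0591e+01,  6.3400e-01, -2.0000e-02, -7.0136e+01,
       -1.6507e+01]), 'qd': array([ 0.072,  0.042, -0.019,  0.001, -0.179,  0.166]), 'joint_torque': array([ 1.0000e-03, -5.8272e+01,  2.9306e+01,  6.9970e+00,  7.0000e-03,
       -0.0000e+00]), 'tcp_pos': array([ 0.163, -0.655,  0.245]), 'eef_rot': array([ 94.984,  89.905, 108.945]), 'contact_force': array([ 0.477,  0.122, -0.076]), 'moment': array([ 0.013, -0.032,  0.015]), 'gripper_width': np.float64(0.087)}
scene [[0.856, 0.369, -0.363, 1.015], [0.517, -0.591, 0.619, -0.821], [0.014, -0.718, -0.696, 0.929], [0.0, 0.0, 0.0, 1.0]] [[461.6539665872792, 0.0, 254.28205600465478], [0.0, 461.6539665872792, 190.09008638219953], [0.0, 0.0, 1.0]] 1
chest 0.56 [299. 145.] 14607 [0.611 0.194 0.117]
lid 0.89 [320. 103.] 5141 [0.622 0.215 0.214]
hasp 0.57 [279. 141.] 229 [0.583 0.043 0.174]
hasp_tip 0.79 [280. 138.] 273 [0.581 0.044 0.168]
staple 0.77 [323. 104.] 5143 [0.621 0.215 0.213]
lid_edge 0.97 [325. 103.] 5097 [0.621 0.215 0.214]
lid_edge 0.41 [279. 143.] 225 [0.583 0.043 
[... 1345 characters left out ...]
pin_tip 0.47 [351. 240.] 212 [ 0.481 -0.266  0.01 ]
pin_tip 0.47 [317. 214.] 69 [ 0.547 -0.185  0.009]
pin_shoulder 0.67 [376. 208.] 122 [ 0.568 -0.331  0.008]
pin_shoulder 0.6 [349. 241.] 189 [ 0.481 -0.266  0.01 ]
pin_shoulder 0.59 [321. 212.] 94 [ 0.549 -0.187  0.008]
beaker 0.82 [320. 138.] 909 [ 0.737 -0.192  0.037]
jar 0.64 [421. 258.] 627 [ 0.44  -0.411  0.072]
jar 0.3 [415. 152.] 862 [ 0.697 -0.425  0.017]
dish 0.95 [415. 154.] 821 [ 0.698 -0.425  0.018]
wrist [[-0.242, 0.924, 0.295, 0.082], [0.97, 0.23, 0.075, -0.674], [0.002, 0.305, -0.952, 0.383], [0.0, 0.0, 0.0, 1.0]] [[318.19191080136005, 0.0, 253.31368626722318], [0.0, 318.19191080136005, 192.06596504125784], [0.0, 0.0, 1.0]] 3
```

View pics/a.png

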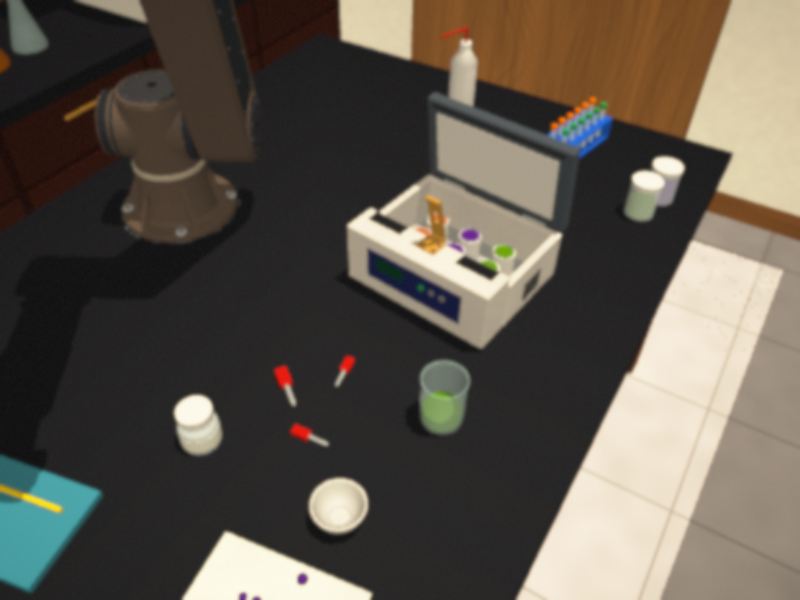

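View pics/b.png

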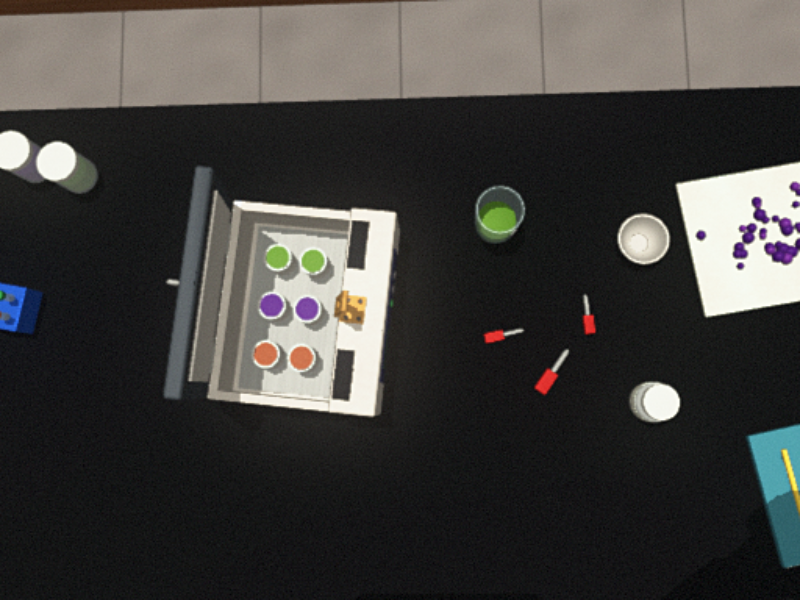

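The scene view shows the lid open (about 500,150), the hasp up (435,225) and three pins near (285,385), (345,370) and (310,435). The top view shows the chest at (290,300), with the pins at (505,335), (588,315) and (552,372). Next I'll fit the chest and measure the pins.

```bash
python3 - <<'E'
from h import *
cs=[r.capture("top"),r.capture("scene")]
for c in cs:
    col=c["color"].astype(int); p,u,v=pts(c); 
    k=col[v,u]
    m=(np.abs(p[:,2]-.13)<.006)&(k.min(1)>110)&(p[:,0]>.3)&(p[:,0]<.75)&(p[:,1]>-.06)&(p[:,1]<.35)
    q=p[m]; print("deck/rim",m.sum(),np.median(q[:,2]))
    rr=cv2.minAreaRect(q[:,:2].astype(np.float32)*1000); print(rr, cv2.boxPoints(rr).round(0).tolist())
    # front deck only
    mm=q[:,1]<np.min(q[:,1])+.055; rr=cv2.minAreaRect(q[mm][:,:2].astype(np.float32)*1000); print("deck",rr)
    # pins: intersect with plane z=.0065 by colour
    hsv=cv2.cvtColor(c["color"],cv2.COLOR_RGB2HSV)
    red=((hsv[...,0]<8)|(hsv[...,0]>172))&(hsv[...,1]>150)&(hsv[...,2]>90)
    br=(col.min(2)>75)
    K=c["mtx"];Rc=c["pose"][:3,:3];t=c["pose"][:3,3]
    def onplane(uv,z):
        d=np.c_[(uv[:,0]-K[0,2])/K[0,0],(uv[:,1]-K[1,2])/K[1,1],np.ones(len(uv))]@Rc.T
        return t+d*((z-t[2])/d[:,2])[:,None]
    n,l,st,ce=cv2.connectedComponentsWithStats((red|br).astype(np.uint8))
    for i in range(1,n):
        mm=(l==i)&red
        if mm.sum()<20 or st[i,4]>600: continue
        vv,uu=np.nonzero(l==i); P=onplane(np.c_[uu,vv].astype(float),.0065)
        vr,ur=np.nonzero(mm); Pr=onplane(np.c_[ur,vr].astype(float),.010)
        if not(.3<P[:,0].mean()<.7 and -.5<P[:,1].mean()<0): continue
        a=(P.mean(0)-Pr.mean(0))[:2]; a/=np.linalg.norm(a)
        # PCA axis
        w,V=np.linalg.eigh(np.cov(P[:,:2].T)); ax=V[:,1]*np.sign(V[:,1]@a)
        s=P[:,:2]@ax; sr=Pr[:,:2]@ax; pr=Pr[:,:2]@[-ax[1],ax[0]]
        print("pin",ce[i].round(),"len",np.ptp(s).round(4),"handle",np.ptp(sr).round(4),"w",np.ptp(pr).round(4),"yaw",np.degrees(np.arctan2(ax[1],ax[0])).round(1),"handle c",Pr.mean(0).round(4), "tip",(P[np.argmax(s)]).round(4))
c=cs[0]
for cc in cs:
  o=r.trace(cc,"lid_edge")[0]; p,u,v=pts(cc,cv2.erode(o["mask"].astype(np.uint8),np.ones((3,3)))>0)
  print("lid pts z", np.percentile(p[:,2],[1,50,99]).round(3))
  m0=p[:,2]>.10
  n=np.linalg.svd(p[m0]-p[m0].mean(0),full_matrices=False)[2][2]; print("normal",n, p[m0].mean(0))
  t=p[p[:,2]>np.percentile(p[:,2],97)-.004]; print("top edge",t.mean(0).round(4),t.min(0).round(3),t.max(0).round(3))
  o=r.trace(cc,"hasp"); o=min(o,key=lambda o:o["mask"].sum()); p,u,v=pts(cc,o["mask"]); print("hasp",np.percentile(p,[2,50,98],axis=0).round(3).tolist())
E
```

```text
deck/rim 2913 0.12872811748910662
((579.321533203125, 15.564277648925781), (67.49267578125, 299.44598388671875), 83.13915252685547) [[427.0, -0.0], [724.0, -36.0], [732.0, 31.0], [435.0, 67.0]]
deck ((577.8464965820312, -7.329587936401367), (54.93621063232422, 300.90936279296875), 89.99739074707031)
pin [376. 203.] len 0.0627 handle 0.0295 w 0.0168 yaw 4.4 handle c [ 0.563 -0.332  0.01 ] tip [ 0.6111 -0.3287  0.0065]
pin [319. 214.] len 0.0621 handle 0.0307 w 0.0167 yaw -78.3 handle c [ 0.5469 -0.1815  0.01  ] tip [ 0.5557 -0.2275  0.0065]
pin [352. 240.] len 0.0791 handle 0.0385 w 0.0208 yaw -36.1 handle c [ 0.4739 -0.2608  0.01  ] tip [ 0.5221 -0.2976  0.0065]
deck/rim 1666 0.12891796167708874
((590.6068725585938, 103.02519989013672), (252.16650390625, 301.4967041015625), 82.71739196777344) [[425.0, -3.0], [724.0, -41.0], [756.0, 209.0], [457.0, 247.0]]
deck ((578.74169921875, -8.22952651977539), (54.82630157470703, 302.7342529296875), 89.7406005859375)
pin [220. 236.] len 0.0705 handle 0.0369 w 0.0224 yaw -76.4 handle c [ 0.5468 -0.1826  0.01  ] tip [ 0.5574 -0.2308  0.0065]
pin [182. 244.] len 0.0891 handle 0.0473 w 0.0253 yaw -36.8 handle c [ 0.4722 -0.2609  0.01  ] tip [ 0.5242 -0.296   0.0065]
pin [196. 278.] len 0.0676 handle 0.0353 w 0.024 yaw 2.9 handle c [ 0.5625 -0.3351  0.01  ] tip [ 0.6109 -0.329   0.0065]
lid pts z [0.145 0.275 0.286]
normal [-0.1205972  -0.99267346 -0.00746477] [0.59742814 0.21675604 0.25058105]
top edge [0.6027 0.2205 0.2835] [0.458 0.193 0.281] [0.749 0.246 0.29 ]
hasp [[0.567, 0.026, 0.023], [0.581, 0.036, 0.214], [0.595, 0.071, 0.231]]
lid pts z [0.115 0.213 0.284]
normal [0.11500947 0.98849983 0.09818811] [0.61720721 0.21457832 0.20981101]
top edge [0.6163 0.2137 0.282 ] [0.461 0.19  0.279] [0.752 0.239 0.286]
hasp [[0.522, 0.025, 0.07], [0.583, 0.043, 0.175], [0.597, 0.166, 0.228]]
```

```bash
cat >> h.py <<'E'
C=np.array([.590,.1045,0]); YAW=np.radians(83.0)
cx=np.array([np.cos(YAW),np.sin(YAW),0]); cy=np.array([-np.sin(YAW),np.cos(YAW),0]); cz=np.array([0,0,1.])
def W(x,y,z): return C+cx*x/1e3+cy*y/1e3+cz*z/1e3      # chest mm -> world m
def down(d):
    "tool x down, tool y along the world direction d"
    d=np.array(d)/np.linalg.norm(d); x=-cz; return R.from_matrix(np.stack([x,d,np.cross(x,d)],1))
def seq(calls):
    "calls: list of lists of (pos,R) keyed rows; prints units relative to the predicted pose at each call's start"
    s=r.get_state(); p,A=np.array(s["tcp_pos"]),Rt(s)
    for i,c in enumerate(calls):
        for q,B in c:
            print(i,np.round(A.inv().apply(q-p)/.15,3).tolist(),np.round((A.inv()*B).as_rotvec()/(np.pi/4),3).tolist())
        p,A=c[-1]
E
python3 - <<'E'
from h import *
s=r.get_state(); print(Rt(s).as_matrix().round(3))
y0=Rt(s).as_matrix()[:,1]; print(np.degrees(np.arctan2(y0[1],y0[0])), "cy",np.degrees(np.arctan2(cy[1],cy[0])))
def hd(a): a=np.radians(a); return down([np.cos(a),np.sin(a),0])
a0=np.degrees(np.arctan2(y0[1],y0[0]))
D=down(cy)
tgt=W(125+25+45,110,0); print("behind lid",tgt)
w=[[.24,-.55,.34],[.33,-.42,.39],[.42,-.30,.40],[.44,-.16,.40],[.46,-.03,.40],[.48,.10,.40],[.49,.22,.40],[tgt[0],tgt[1],.40],]
for sgn in(cy,-cy):
    aT=np.degrees(np.arctan2(sgn[1],sgn[0])); d=(aT-a0+180)%360-180
    print("turn",d)
    seq([[ (np.array(p),hd(a0+d*(i+1)/len(w)))] for i,p in enumerate(w)])
E
```

```text
[[ 0.    -0.241  0.97 ]
 [-0.     0.97   0.241]
 [-1.    -0.     0.   ]]
103.9710827178168 cy 173.0
behind lid [0.50458445 0.31145213 0.        ]
turn 69.02891728218322
0 [-0.629, 0.555, 0.668] [-0.192, 0.0, 0.0]
1 [-0.333, 0.57, 0.887] [-0.192, 0.0, 0.0]
2 [-0.067, 0.373, 0.928] [-0.192, 0.0, 0.0]
3 [0.0, 0.631, 0.701] [-0.192, 0.0, 0.0]
4 [0.0, 0.475, 0.737] [-0.192, 0.0, 0.0]
5 [0.0, 0.359, 0.8] [-0.192, 0.0, 0.0]
6 [0.0, 0.268, 0.757] [-0.192, 0.0, 0.0]
7 [-0.0, 0.071, 0.613] [-0.192, -0.0, -0.0]
turn -110.9710827178168
0 [-0.629, 0.555, 0.668] [0.308, 0.0, 0.0]
1 [-0.333, 0.866, 0.602] [0.308, 0.0, 0.0]
2 [-0.067, 0.92, 0.392] [0.308, 0.0, 0.0]
3 [0.0, 0.889, -0.315] [0.308, 0.0, 0.0]
4 [0.0, 0.737, -0.475] [0.308, 0.0, 0.0]
5 [0.0, 0.602, -0.638] [0.308, 0.0, 0.0]
6 [0.0, 0.346, -0.725] [0.308, 0.0, 0.0]
7 [0.0, 0.169, -0.594] [0.308, 0.0, 0.0]
```

Emit:
send_rows(plan=[[[-0.13,0.11,0.13],[-0.04,0,0]],[[-0.26,0.22,0.27],[-0.08,0,0]],[[-0.4,0.33,0.4],[-0.12,0,0]],[[-0.52,0.45,0.55],[-0.16,0,0]],[[-0.63,0.555,0.67],[-0.19,0,0]]], jaw=-1, force=20)

```text
time_s: 2.15
tcp_pos: [0.2411, -0.549, 0.3412]
eef_rot: [-71.2, 89.9, -48.6]
contact_force: [0.6, -0.6, 0.6]
gripper_width: 0.0534
```

Emit:
send_rows(plan=[[[-0.07,0.11,0.18],[-0.04,0,0]],[[-0.14,0.22,0.36],[-0.08,0,0]],[[-0.2,0.34,0.54],[-0.12,0,0]],[[-0.27,0.45,0.72],[-0.16,0,0]],[[-0.33,0.57,0.89],[-0.19,0,0]]])

```text
time_s: 2.65
tcp_pos: [0.3321, -0.4176, 0.3914]
eef_rot: [-72.4, 89.9, -41.2]
contact_force: [0.2, -0.7, 1.9]
gripper_width: 0.0132
```

Emit:
send_rows(plan=[[[-0.01,0.08,0.19],[-0.04,0,0]],[[-0.03,0.15,0.37],[-0.08,0,0]],[[-0.04,0.22,0.56],[-0.12,0,0]],[[-0.05,0.3,0.74],[-0.16,0,0]],[[-0.07,0.37,0.93],[-0.19,0,0]]])

```text
time_s: 3.15
tcp_pos: [0.4229, -0.2967, 0.4021]
eef_rot: [-74.4, 89.9, -34.5]
contact_force: [0.5, -0.5, 0.2]
gripper_width: 0.0005
```

Emit:
send_rows(plan=[[[0,0.13,0.14],[-0.04,0,0]],[[0,0.25,0.28],[-0.08,0,0]],[[0,0.38,0.42],[-0.12,0,0]],[[0,0.51,0.56],[-0.16,0,0]],[[0,0.63,0.7],[-0.19,0,0]]])

```text
time_s: 3.65
tcp_pos: [0.4428, -0.1557, 0.4023]
eef_rot: [-72.0, 89.9, -23.5]
contact_force: [-0.6, -0.3, 0.4]
gripper_width: 0.0005
```

Emit:
send_rows(plan=[[[0,0.1,0.15],[-0.04,0,0]],[[0,0.2,0.3],[-0.08,0,0]],[[0,0.29,0.44],[-0.12,0,0]],[[0,0.38,0.59],[-0.16,0,0]],[[0,0.475,0.74],[-0.19,0,0]]])

```text
time_s: 4.15
tcp_pos: [0.463, -0.0243, 0.4025]
eef_rot: [-70.5, 89.8, -13.4]
contact_force: [1.1, 0.2, -0.2]
gripper_width: 0.0002
```

Emit:
send_rows(plan=[[[0,0.07,0.16],[-0.04,0,0]],[[0,0.14,0.32],[-0.08,0,0]],[[0,0.21,0.48],[-0.12,0,0]],[[0,0.29,0.64],[-0.16,0,0]],[[0,0.36,0.8],[-0.19,0,0]]])

```text
time_s: 4.65
tcp_pos: [0.4827, 0.1069, 0.4027]
eef_rot: [-70.7, 89.8, -5.0]
contact_force: [0.7, -0.8, 0.1]
gripper_width: 0.0005
```

Emit:
send_rows(plan=[[[0,0.05,0.16],[-0.04,0,0]],[[0,0.1,0.32],[-0.08,0,0]],[[0,0.16,0.48],[-0.12,0,0]],[[0,0.21,0.63],[-0.16,0,0]],[[0,0.27,0.76],[-0.19,0,0]]])

```text
time_s: 5.15
tcp_pos: [0.4927, 0.2286, 0.4027]
eef_rot: [-80.3, 89.8, -6.0]
contact_force: [0.6, -0.5, -0.1]
gripper_width: 0.0006
```

```bash
python3 - <<'E'
from h import *
D=down(cy); tgt=W(195,110,0)
def tip(th,r0=145,y=110):
    x=125-r0*np.cos(th)+25*np.sin(th)+9.5; z=105+r0*np.sin(th)+25*np.cos(th)+19
    return W(x,y,z),D
c=lambda a:[tip(t) for t in a]
seq([[(tgt+[0,0,.40],D)],[(tgt+[0,0,.272],D)],c([1.5,1.4,1.28,1.16,1.04]),c([.92,.80,.68,.56,.44]),c([.33,.22,.12,.05,-.02])])
E
```

```text
0 [0.018, 0.072, 0.554] [-0.192, 0.0, 0.004]
1 [0.853, -0.0, 0.0] [0.0, 0.0, 0.0]
2 [0.011, -0.0, -0.305] [0.0, 0.0, 0.0]
2 [0.006, 0.0, -0.403] [0.0, 0.0, 0.0]
2 [0.013, 0.0, -0.521] [0.0, 0.0, 0.0]
2 [0.034, 0.0, -0.637] [0.0, 0.0, 0.0]
2 [0.069, 0.0, -0.749] [0.0, 0.0, 0.0]
3 [0.048, -0.0, -0.107] [0.0, 0.0, 0.0]
3 [0.108, -0.0, -0.208] [0.0, 0.0, 0.0]
3 [0.181, -0.0, -0.301] [0.0, 0.0, 0.0]
3 [0.263, 0.0, -0.385] [0.0, 0.0, 0.0]
3 [0.355, 0.0, -0.458] [0.0, 0.0, 0.0]
4 [0.092, -0.0, -0.057] [0.0, 0.0, 0.0]
4 [0.189, -0.0, -0.103] [0.0, 0.0, 0.0]
4 [0.281, -0.0, -0.136] [0.0, 0.0, 0.0]
4 [0.348, -0.0, -0.154] [0.0, 0.0, 0.0]
4 [0.415, -0.0, -0.166] [0.0, 0.0, 0.0]
```

Emit:
send_rows(plan=[[[0,0.02,0.12],[-0.04,0,0]],[[0,0.03,0.24],[-0.08,0,0]],[[0.01,0.05,0.36],[-0.12,0,0]],[[0.02,0.07,0.48],[-0.16,0,0]],[[0.02,0.07,0.555],[-0.19,0,0]]])

```text
time_s: 5.65
tcp_pos: [0.5051, 0.3131, 0.399]
eef_rot: [-100.1, 89.8, -17.0]
contact_force: [-0.1, -0.4, -0.5]
gripper_width: 0.0007
```

Emit:
send_rows(plan=[[[0.2,0,0],[0,0,0]],[[0.4,0,0],[0,0,0]],[[0.6,0,0],[0,0,0]],[[0.8,0,0],[0,0,0]],[[0.855,0,0],[0,0,0]]])

```text
time_s: 6.15
tcp_pos: [0.5043, 0.3122, 0.2674]
eef_rot: [169.8, 89.7, -107.1]
contact_force: [-0.3, -0.6, -0.9]
gripper_width: 0.0009
```

Emit:
send_rows(plan=[[[0.01,0,-0.15],[0,0,0]],[[0.01,0,-0.3],[0,0,0]],[[0.01,0,-0.4],[0,0,0]],[[0.015,0,-0.52],[0,0,0]],[[0.03,0,-0.635],[0,0,0]]])

```text
time_s: 6.65
tcp_pos: [0.4937, 0.2183, 0.2649]
eef_rot: [-69.8, 89.9, 13.3]
contact_force: [1.0, 6.0, -1.9]
gripper_width: 0.0004
```

```bash
python3 - <<'E'
from h import *
D=down(cy)
def tip(th,r0=145,y=110):
    x=125-r0*np.cos(th)+25*np.sin(th)+9.5; z=105+r0*np.sin(th)+25*np.cos(th)+19
    return W(x,y,z),D
c=lambda a:[tip(t) for t in a]
s=r.get_state();print(s["tcp_pos"],s["contact_force"],s["eef_rot"])
seq([c([1.04,.92,.80,.68,.56]),c([.44,.33,.22,.12,.05])])
c=r.capture("scene");save("c.png",c,(180,40,420,240),2.5)
E
```

```text
[0.49366897 0.21831716 0.26493842] [ 1.04409342  5.95493509 -1.90712689] [-69.80038255  89.88134319  13.29107916]
0 [0.021, 0.004, -0.124] [0.002, 0.001, 0.002]
0 [0.069, 0.004, -0.231] [0.002, 0.001, 0.002]
0 [0.13, 0.004, -0.332] [0.002, 0.001, 0.002]
0 [0.202, 0.005, -0.425] [0.002, 0.001, 0.002]
0 [0.285, 0.005, -0.509] [0.002, 0.001, 0.002]
1 [0.092, -0.0, -0.073] [0.0, 0.0, 0.0]
1 [0.184, -0.0, -0.13] [0.0, 0.0, 0.0]
1 [0.281, -0.0, -0.177] [0.0, 0.0, 0.0]
1 [0.373, -0.0, -0.209] [0.0, 0.0, 0.0]
1 [0.44, -0.0, -0.227] [0.0, 0.0, 0.0]
```

View pics/c.png

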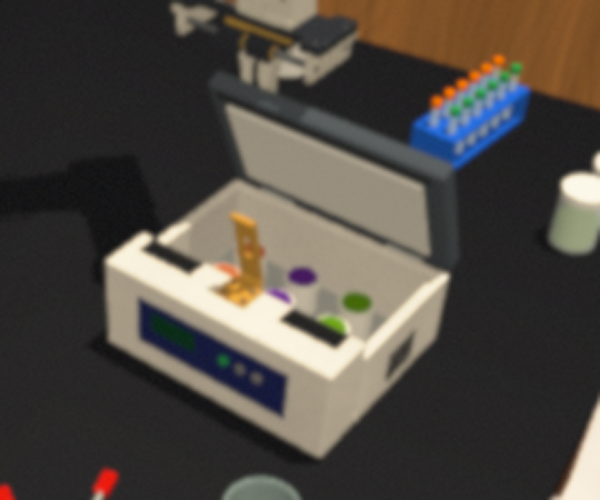

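The view shows the fingers behind the lid at (262,70), and the lid has started to close. The hasp is clear at (245,260).

Emit:
send_rows(plan=[[[0.02,0,-0.12],[0,0,0]],[[0.07,0,-0.23],[0,0,0]],[[0.13,0,-0.33],[0,0,0]],[[0.2,0,-0.425],[0,0,0]],[[0.285,0,-0.51],[0,0,0]]])

```text
time_s: 7.2
tcp_pos: [0.4845, 0.1396, 0.2227]
eef_rot: [-75.7, 89.8, 7.3]
contact_force: [1.2, 4.5, 1.9]
gripper_width: 0.0003
```

Emit:
send_rows(plan=[[[0.09,0,-0.07],[0,0,0]],[[0.185,0,-0.13],[0,0,0]],[[0.28,0,-0.175],[0,0,0]],[[0.37,0,-0.21],[0,0,0]],[[0.44,0,-0.225],[0,0,0]]])

```text
time_s: 7.7
tcp_pos: [0.4807, 0.1048, 0.1563]
eef_rot: [-95.2, 89.8, -12.1]
contact_force: [-0.3, -1.6, 3.1]
gripper_width: 0.0006
```

```bash
python3 - <<'E'
from h import *
D=down(cy)
def tip(th,r0=145,y=110):
    x=125-r0*np.cos(th)+25*np.sin(th)+9.5; z=105+r0*np.sin(th)+25*np.cos(th)+19
    return W(x,y,z),D
s=r.get_state();print(s["tcp_pos"],s["contact_force"])
seq([[tip(t) for t in(.05,.02,-.01,-.02,-.03)]])
E
```

```text
[0.48068992 0.10478876 0.15626779] [-0.32078805 -1.58410065  3.0730178 ]
0 [0.0, 0.01, 0.026] [0.001, -0.0, 0.005]
0 [0.029, 0.01, 0.02] [0.001, -0.0, 0.005]
0 [0.058, 0.01, 0.015] [0.001, -0.0, 0.005]
0 [0.068, 0.01, 0.014] [0.001, -0.0, 0.005]
0 [0.077, 0.01, 0.012] [0.001, -0.0, 0.005]
```

Emit:
send_rows(plan=[[[0.02,0,0.01],[0,0,0]],[[0.035,0,0.01],[0,0,0]],[[0.05,0,0.01],[0,0,0]],[[0.06,0,0.01],[0,0,0]],[[0.06,0,0.01],[0,0,0]]])

```text
time_s: 8.2
tcp_pos: [0.4808, 0.106, 0.1491]
eef_rot: [-103.7, 89.7, -20.6]
contact_force: [-7.7, -2.7, 19.6]
gripper_width: 0.0004
```

Emit:
send_rows(plan=[[[-0.2,0,0],[0,0,0]],[[-0.45,0,0],[0,0,0]],[[-0.7,0,0],[0,0,0]],[[-0.9,0,0],[0,0,0]],[[-1,0,0],[0,0,0]]])

```text
time_s: 8.7
tcp_pos: [0.4811, 0.1069, 0.3025]
eef_rot: [-77.7, 89.5, 5.5]
contact_force: [0.6, 0.4, -0.5]
gripper_width: 0.0004
```

```bash
python3 - <<'E'
from h import *
def ch(p): q=p-C; return np.stack([q@cx,q@cy,q@cz],-1)*1e3
for n in("scene","top"):
    c=r.capture(n)
    if n=="top": save("d.png",c,(90,100,330,300),2.5)
    else: save("d2.png",c,(180,40,420,240),2.5)
    p,u,v=pts(c); q=ch(p); k=cv2.cvtColor(c["color"],cv2.COLOR_RGB2HSV)[v,u]
    m=(abs(q[:,1])<40)&(q[:,0]>-140)&(q[:,0]<0)&(q[:,2]>136)&(q[:,2]<245)&(k[:,1]>110)
    print(n,m.sum(),np.percentile(q[m],[3,50,97],axis=0).round(1).tolist())
    for a in range(136,240,12):
        mm=m&(abs(q[:,2]-a-6)<6)
        if mm.sum()>2: print(a+6,mm.sum(),np.median(q[mm],0).round(1))
    # lid plane and staple, brass-free
    m=(q[:,0]>20)&(q[:,0]<115)&(q[:,1]>-140)&(q[:,1]<0)&(abs(q[:,2]-130)<15); print("lid z",np.median(q[m,2]))
    o=r.trace(c,"staple")[:2]; print([(x["score"],x["uv"],x["mask"].sum()) for x in o]); print("expected",proj(c,[W(-5,0,154),W(-55,0,134)]).round(1).tolist())
D=down(cy)
seq([[(W(-120,0,300),D)],[(W(-120,0,300),D)]])
E
```

```text
scene 209 [[-79.4, -14.0, 137.8], [-64.4, -1.0, 185.6], [-53.9, 13.9, 228.4]]
142 30 [-55.2  -1.  140.2]
154 25 [-58.1  -0.2 153.3]
166 29 [-59.4   1.6 165.7]
178 17 [-62.1  -6.  176.1]
190 24 [-65.7  -4.2 189.6]
202 25 [-68.2   1.9 201.1]
214 23 [-71.2  -1.5 211.8]
226 36 [-77.5  -2.3 227.3]
lid z 128.93905227988523
[(0.96, [304.1, 141.0], np.int64(4123))]
expected [[291.0, 137.3], [279.9, 152.0]]
top 110 [[-78.6, -13.0, 140.5], [-70.4, 1.7, 221.0], [-52.1, 14.1, 230.7]]
142 10 [-52.9   8.5 142.1]
154 6 [-53.9  -1.7 151.6]
166 13 [-58.2   2.9 169.8]
178 3 [-61.4  -5.1 174.6]
190 7 [-62.4  -5.5 189.1]
202 8 [-66.1   5.1 203.3]
214 7 [-68.3  -1.2 214.1]
226 55 [-75.2   1.5 227.1]
lid z 128.8343204439476
[(0.61, [191.8, 167.2], np.int64(6086))]
expected [[192.8, 193.1], [216.2, 196.4]]
0 [-0.004, -0.728, -0.725] [0.003, -0.0, 0.005]
1 [0.0, 0.0, 0.0] [0.0, 0.0, 0.0]
```

View pics/d2.png

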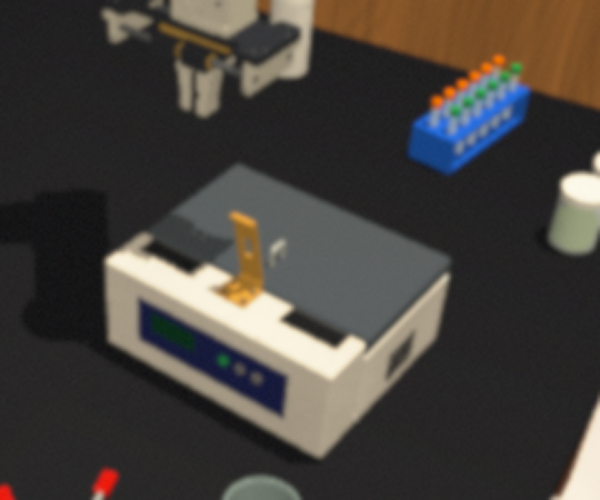

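The lid is shut: the staple shows at (278,248) on the flat lid, and the hasp stands at (245,255). My chest frame matches both. Next I'll swing the hasp.

```bash
python3 - <<'E'
from h import *
D=down(cy)
def h(f,r0=89):
    return W(-55+r0*np.cos(f)-3.5*np.sin(f)-9.5,0,134+r0*np.sin(f)+3.5*np.cos(f)+19),D
c=lambda a:[h(t) for t in a]
seq([[(W(-125,0,300),D)],[(W(-120,0,241),D)],[(W(-95,0,241),D),(W(-85,0,241),D),(W(-75,0,241),D),(W(-65,0,241),D)]+c([1.4]),c([1.25,1.1,.95,.8,.65]),c([.5,.35,.22,.11,.03])])
E
```

```text
0 [-0.004, -0.728, -0.759] [0.003, -0.0, 0.005]
1 [0.393, 0.0, 0.033] [0.0, 0.0, 0.0]
2 [-0.0, 0.0, 0.167] [0.0, 0.0, 0.0]
2 [-0.0, 0.0, 0.233] [0.0, 0.0, 0.0]
2 [-0.0, -0.0, 0.3] [0.0, 0.0, 0.0]
2 [-0.0, 0.0, 0.367] [0.0, 0.0, 0.0]
2 [-0.002, 0.0, 0.448] [0.0, 0.0, 0.0]
3 [0.018, -0.0, 0.087] [0.0, 0.0, 0.0]
3 [0.049, 0.0, 0.17] [0.0, 0.0, 0.0]
3 [0.092, -0.0, 0.248] [0.0, 0.0, 0.0]
3 [0.147, 0.0, 0.319] [0.0, 0.0, 0.0]
3 [0.211, 0.0, 0.38] [0.0, 0.0, 0.0]
4 [0.073, -0.0, 0.051] [0.0, 0.0, 0.0]
4 [0.152, -0.0, 0.091] [0.0, 0.0, 0.0]
4 [0.225, -0.0, 0.116] [0.0, 0.0, 0.0]
4 [0.289, -0.0, 0.129] [0.0, 0.0, 0.0]
4 [0.337, -0.0, 0.134] [0.0, 0.0, 0.0]
```

Emit:
send_rows(plan=[[[0,-0.1,-0.2],[0,0,0]],[[0,-0.25,-0.4],[0,0,0]],[[0,-0.42,-0.58],[0,0,0]],[[0,-0.6,-0.76],[0,0,0]],[[0,-0.73,-0.76],[0,0,0]]])

```text
time_s: 9.4
tcp_pos: [0.5753, -0.0225, 0.2977]
eef_rot: [-128.4, 89.9, -45.4]
contact_force: [-0.2, 0.8, -0.0]
gripper_width: 0.0009
```

Emit:
send_rows(plan=[[[0.1,0,0.01],[0,0,0]],[[0.2,0,0.02],[0,0,0]],[[0.3,0,0.03],[0,0,0]],[[0.39,0,0.03],[0,0,0]],[[0.39,0,0.03],[0,0,0]]])

```text
time_s: 9.9
tcp_pos: [0.5744, -0.0182, 0.2361]
eef_rot: [131.8, 89.8, -145.2]
contact_force: [0.7, 0.3, 0.7]
gripper_width: 0.0004
```

Emit:
send_rows(plan=[[[0,0,0.1],[0,0,0]],[[0,0,0.2],[0,0,0]],[[0,0,0.3],[0,0,0]],[[0,0,0.37],[0,0,0]],[[0,0,0.45],[0,0,0]]])

```text
time_s: 10.4
tcp_pos: [0.5829, 0.0501, 0.2364]
eef_rot: [135.7, 89.8, -141.3]
contact_force: [0.6, -0.6, -0.9]
gripper_width: 0.0002
```

```bash
python3 - <<'E'
from h import *
D=down(cy)
def h(f,r0=89):
    return W(-55+r0*np.cos(f)-3.5*np.sin(f)-9.5,0,134+r0*np.sin(f)+3.5*np.cos(f)+19),D
c=lambda a:[h(t) for t in a]
s=r.get_state();print(s["tcp_pos"],s["contact_force"])
seq([c([1.25,1.1,.95,.8,.65]),c([.5,.35,.22,.11,.03])])
c=r.capture("scene");save("e.png",c,(180,40,420,240),2.5)
E
```

```text
[0.58289555 0.05008036 0.23635291] [ 0.55008545 -0.58966377 -0.86167822]
0 [-0.015, -0.003, 0.101] [0.0, -0.003, -0.003]
0 [0.016, -0.003, 0.184] [0.0, -0.003, -0.003]
0 [0.059, -0.003, 0.262] [0.0, -0.003, -0.003]
0 [0.113, -0.003, 0.333] [0.0, -0.003, -0.003]
0 [0.177, -0.003, 0.395] [0.0, -0.003, -0.003]
1 [0.073, -0.0, 0.051] [0.0, 0.0, 0.0]
1 [0.152, -0.0, 0.091] [0.0, 0.0, 0.0]
1 [0.225, -0.0, 0.116] [0.0, 0.0, 0.0]
1 [0.289, -0.0, 0.129] [0.0, 0.0, 0.0]
1 [0.337, -0.0, 0.134] [0.0, 0.0, 0.0]
```

View pics/e.png

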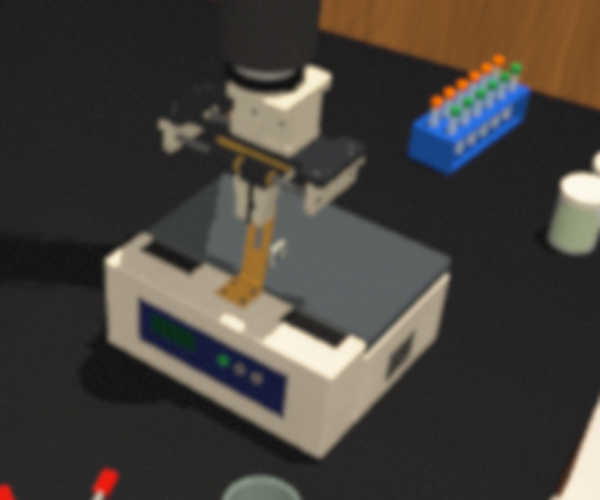

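The view shows the fingers (250,200) pushing the hasp forward, which now leans towards the staple. I'll carry on.

Emit:
send_rows(plan=[[[-0.01,0,0.1],[0,0,0]],[[0.015,0,0.185],[0,0,0]],[[0.06,0,0.26],[0,0,0]],[[0.11,0,0.33],[0,0,0]],[[0.175,0,0.395],[0,0,0]]])

```text
time_s: 10.95
tcp_pos: [0.5904, 0.111, 0.209]
eef_rot: [131.1, 89.8, -145.9]
contact_force: [0.6, -0.8, -0.3]
gripper_width: 0.0005
```

Emit:
send_rows(plan=[[[0.07,0,0.05],[0,0,0]],[[0.15,0,0.09],[0,0,0]],[[0.225,0,0.115],[0,0,0]],[[0.29,0,0.13],[0,0,0]],[[0.335,0,0.135],[0,0,0]]])

```text
time_s: 11.45
tcp_pos: [0.5924, 0.131, 0.1574]
eef_rot: [128.0, 89.8, -148.9]
contact_force: [-0.3, -0.9, 1.2]
gripper_width: 0.0004
```

```bash
python3 - <<'E'
from h import *
s=r.get_state();p=np.array(s["tcp_pos"]);print(p,s["contact_force"],"chest",((p-C)@cx*1e3).round(1),((p-C)@cy*1e3).round(1), "tip over lid",(p[2]-.149)*1e3)
seq([[(W(27,0,155),down(cy))]])
E
```

```text
[0.59240135 0.13103188 0.15739127] [-0.26673554 -0.89623796  1.17785377] chest 26.6 0.8 tip over lid 8.391269714433324
0 [0.016, -0.006, 0.003] [0.001, -0.003, -0.004]
```

Emit:
send_rows(plan=[[[0.01,0,0.015],[0,0,0]],[[0.015,0,0.015],[0,0,0]],[[0.02,0,0.015],[0,0,0]],[[0.02,0,0.015],[0,0,0]],[[0.02,0,0.015],[0,0,0]]])

```text
time_s: 11.95
tcp_pos: [0.5922, 0.132, 0.1543]
eef_rot: [133.4, 89.7, -143.6]
contact_force: [-0.0, -5.6, -1.0]
gripper_width: 0.0007
```

Emit:
send_rows(plan=[[[-0.2,0,0],[0,0,0]],[[-0.45,0,0],[0,0,0]],[[-0.7,0,0],[0,0,0]],[[-0.9,0,-0.1],[0,0,0]],[[-1,0,-0.25],[0,0,0]]])

```text
time_s: 12.45
tcp_pos: [0.5895, 0.0961, 0.3081]
eef_rot: [-165.0, 89.9, -81.9]
contact_force: [0.2, -0.7, -0.1]
gripper_width: 0.0001
```

```bash
python3 - <<'E'
from h import *
def ch(p): q=p-C; return np.stack([q@cx,q@cy,q@cz],-1)*1e3
ims=[]
for n in("scene","wrist"):
    c=r.capture(n); im=c["color"][:,:,::-1]
    p,u,v=pts(c); q=ch(p); k=cv2.cvtColor(c["color"],cv2.COLOR_RGB2HSV)[v,u]
    m=(abs(q[:,1])<16)&(q[:,0]>-50)&(q[:,0]<50)&(k[:,1]>110)&(q[:,2]<200)
    for a in range(-50,50,20):
        mm=m&(abs(q[:,0]-a-10)<10)
        if mm.sum(): print(n,a+10,mm.sum(),np.median(q[mm],0).round(1),q[mm,2].max())
    uv=proj(c,W(-5,0,140))[0].astype(int); print(uv)
    x0,y0=np.clip(uv[0]-64,0,384),np.clip(uv[1]-64,0,256); ims.append(cv2.resize(im[y0:y0+128,x0:x0+128],(400,400),interpolation=cv2.INTER_CUBIC))
cv2.imwrite("pics/f.png",np.hstack(ims))
s=r.get_state();print(s["tcp_pos"],s["time_s"])
E
```

```text
scene -40 44 [-39.7   0.8 132.1] 136.73373479622796
scene -20 50 [-20.7  -2.  132.4] 135.93282093891145
scene 0 28 [ -0.3  -7.3 132.7] 148.3287899918314
scene 20 35 [ 20.8  -4.6 133.1] 136.42622425974403
scene 40 42 [ 37.5   0.8 135.3] 139.71496759220625
[290 141]
wrist -40 561 [-39.6   1.4 132.2] 137.35869071713154
wrist -20 509 [-20.5   1.5 132.4] 134.3365524379265
wrist 0 371 [ -0.2  -2.7 132.6] 149.70636035069035
wrist 20 453 [ 20.5   1.5 133.2] 149.20522869996594
wrist 40 404 [ 38.3   1.6 134.5] 140.34314442585355
[253 182]
[0.58927843 0.09417497 0.30822338] 12.55
```

View pics/f.png

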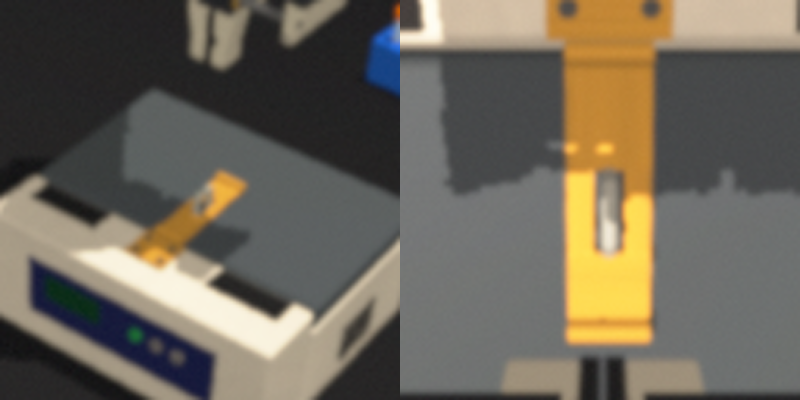

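The left half shows the hasp lying over the staple. In the right half the staple stands in the slot at about (608,213). The slope along the strap is about 0.02 rad, so it is flat. Next I'll fetch the pin.

```bash
python3 - <<'E'
from h import *
def ch(p): q=p-C; return np.stack([q@cx,q@cy,q@cz],-1)*1e3
c=r.capture("wrist"); p,u,v=pts(c); q=ch(p)
m=(abs(q[:,1])<14)&(abs(q[:,0]+5)<25)&(q[:,2]>145)&(q[:,2]<160)
print("staple",m.sum(),np.percentile(q[m],[2,50,98],axis=0).round(1).tolist(), q[m].mean(0))
m=(abs(q[:,1])<30)&(abs(q[:,0]-20)<14)&(q[:,2]>131.5)&(q[:,2]<136); print("strap y",np.percentile(q[m,1],[3,97]))
s=r.get_state();print(s["joints"].round(1) if hasattr(s["joints"],"round") else s["joints"])
def hd(a): a=np.radians(a); return down([np.cos(a),np.sin(a),0])
y=Rt(s).as_matrix()[:,1];print("heading",np.degrees(np.arctan2(y[1],y[0])))
w=[([.57,-.03,.30],188),([.545,-.14,.28],205),([.50,-.24,.24],222),([.4735,-.261,.20],233.5)]
seq([[(np.array(p),hd(a))] for p,a in w])
E
```

```text
staple 147 [[-13.8, -0.2, 147.5], [-3.2, 1.8, 151.9], [9.7, 4.7, 153.7]] [ -3.01468109   2.26808014 151.44122277]
strap y [-11.19864234  15.35396432]
[ 27.9  11.4  -4.1   0.  -74.7 -35. ]
heading 172.9191197493348
0 [0.043, 0.022, -0.842] [-0.335, -0.002, -0.002]
1 [0.133, 0.267, -0.703] [-0.378, 0.0, 0.0]
2 [0.267, 0.554, -0.477] [-0.378, 0.0, 0.0]
3 [0.267, 0.225, 0.014] [-0.256, 0.0, 0.0]
```

Emit:
send_rows(plan=[[[0.01,0,-0.17],[-0.07,0,0]],[[0.02,0,-0.34],[-0.14,0,0]],[[0.03,0.01,-0.51],[-0.2,0,0]],[[0.04,0.01,-0.68],[-0.27,0,0]],[[0.04,0.02,-0.84],[-0.335,0,0]]], jaw=0.1)

```text
time_s: 13.1
tcp_pos: [0.5699, -0.0302, 0.2992]
eef_rot: [107.5, 89.8, -154.3]
contact_force: [0.2, -0.3, 0.7]
gripper_width: 0.0349
```

Emit:
send_rows(plan=[[[0.03,0.05,-0.14],[-0.08,0,0]],[[0.05,0.1,-0.28],[-0.16,0,0]],[[0.08,0.16,-0.42],[-0.23,0,0]],[[0.11,0.21,-0.56],[-0.3,0,0]],[[0.13,0.27,-0.7],[-0.38,0,0]]])

```text
time_s: 13.6
tcp_pos: [0.5443, -0.1401, 0.2785]
eef_rot: [76.9, 89.7, -167.8]
contact_force: [1.0, -0.4, -0.6]
gripper_width: 0.048
```

Emit:
send_rows(plan=[[[0.05,0.11,-0.1],[-0.08,0,0]],[[0.11,0.22,-0.19],[-0.16,0,0]],[[0.16,0.33,-0.29],[-0.23,0,0]],[[0.21,0.44,-0.38],[-0.3,0,0]],[[0.27,0.55,-0.48],[-0.38,0,0]]])

```text
time_s: 14.1
tcp_pos: [0.5001, -0.2406, 0.2371]
eef_rot: [52.4, 89.7, -174.9]
contact_force: [0.7, 0.2, 0.5]
gripper_width: 0.0484
```

Emit:
send_rows(plan=[[[0.06,0.05,0],[-0.06,0,0]],[[0.12,0.11,0.01],[-0.12,0,0]],[[0.19,0.17,0.01],[-0.19,0,0]],[[0.27,0.22,0.01],[-0.256,0,0]],[[0.27,0.22,0.01],[-0.256,0,0]]])

```text
time_s: 14.6
tcp_pos: [0.473, -0.2614, 0.1944]
eef_rot: [29.3, 89.5, 173.4]
contact_force: [-0.0, 0.4, 0.2]
gripper_width: 0.0484
```

```bash
cat > pin.py <<'E'
from h import *
def onplane(c,uv,z):
    K=c["mtx"];t=c["pose"][:3,3]
    d=np.c_[(uv[:,0]-K[0,2])/K[0,0],(uv[:,1]-K[1,2])/K[1,1],np.ones(len(uv))]@c["pose"][:3,:3].T
    return t+d*((z-t[2])/d[:,2])[:,None]
c=r.capture("wrist"); hsv=cv2.cvtColor(c["color"],cv2.COLOR_RGB2HSV)
red=((hsv[...,0]<8)|(hsv[...,0]>172))&(hsv[...,1]>130)&(hsv[...,2]>70)
n,l,st,ce=cv2.connectedComponentsWithStats(red.astype(np.uint8))
for i in range(1,n):
    if st[i,4]<80: continue
    v,u=np.nonzero(l==i); P=onplane(c,np.c_[u,v].astype(float),.013)*1e3
    rr=cv2.minAreaRect(P[:,:2].astype(np.float32)); pz,_,_=pts(c,l==i)
    print(ce[i].round(),st[i,4],"rect mm",rr,"mean",P.mean(0).round(1),"depth med",np.median(pz,0).round(4))
save("g.png",c)
s=r.get_state();print(s["tcp_pos"],s["gripper_width"],s["time_s"],s["joints"])
E
python3 pin.py
```

```text
[259.  54.] 690 rect mm ((560.8711547851562, -330.853759765625), (31.56932258605957, 17.884525299072266), 3.902116537094116) mean [ 560.7 -331.    13. ] depth med [ 0.5611 -0.3314  0.0086]
[150. 161.] 540 rect mm ((544.8997192382812, -183.58302307128906), (18.24020767211914, 33.74970245361328), 11.886256217956543) mean [ 544.7 -182.8   13. ] depth med [ 0.5445 -0.1806  0.0086]
[252. 172.] 805 rect mm ((473.12872314453125, -260.6160888671875), (21.69166374206543, 40.61252975463867), 53.53030014038086) mean [ 473.2 -260.4   13. ] depth med [ 0.4728 -0.26    0.0115]
[ 0.47398355 -0.26154095  0.19553036] 0.04818200104565122 14.65 [-8.10700001e+00  1.04950154e+01 -2.00955164e+01  5.26276327e-02
 -5.98276211e+01  6.21192742e+01]
```

View pics/g.png

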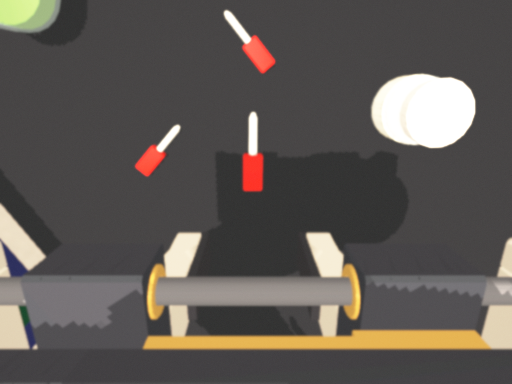

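The wrist view shows the long pin at (253,150), aligned with the fingers. The two short look-alikes are off to the sides at (160,150) and (250,40).

```bash
python3 - <<'E'
from h import *
def hd(a): a=np.radians(a); return down([np.cos(a),np.sin(a),0])
seq([[(np.array([.4712,-.259,.06]),hd(233.5))],[(np.array([.4712,-.259,.0212]),hd(233.5))]])
E
```

```text
0 [0.904, -0.007, 0.019] [0.012, 0.008, -0.005]
1 [0.259, 0.0, -0.0] [0.0, 0.0, 0.0]
```

Emit:
send_rows(plan=[[[0.2,0,0.01],[0.01,0.008,-0.005]],[[0.4,0,0.02],[0.01,0.008,-0.005]],[[0.6,0,0.02],[0.01,0.008,-0.005]],[[0.8,-0.005,0.02],[0.01,0.008,-0.005]],[[0.9,-0.007,0.02],[0.01,0.008,-0.005]]])

```text
time_s: 15.15
tcp_pos: [0.4708, -0.2582, 0.0585]
eef_rot: [27.5, 89.9, 171.0]
contact_force: [-0.4, 0.4, -0.4]
gripper_width: 0.048
```

```bash
python3 - <<'E'
from h import *
def hd(a): a=np.radians(a); return down([np.cos(a),np.sin(a),0])
print(r.get_state()["tcp_pos"])
seq([[(np.array([.4712,-.259,.0212]),hd(233.5))]])
E
```

```text
[ 0.47082988 -0.25816723  0.058536  ]
0 [0.249, 0.003, -0.006] [-0.0, 0.002, -0.001]
```

Emit:
send_rows(plan=[[[0.08,0,0],[0,0,0]],[[0.16,0,0],[0,0,0]],[[0.22,0.003,-0.005],[0,0,0]],[[0.25,0.003,-0.005],[0,0,0]],[[0.25,0.003,-0.005],[0,0,0]]])

```text
time_s: 15.65
tcp_pos: [0.4711, -0.2589, 0.0207]
eef_rot: [28.4, 89.8, 171.9]
contact_force: [0.4, 0.6, -0.1]
gripper_width: 0.0487
```

Emit:
send_rows(plan=[[[0,0,0],[0,0,0]],[[0,0,0],[0,0,0]],[[0,0,0],[0,0,0]],[[0,0,0],[0,0,0]],[[0,0,0],[0,0,0]]], jaw=-1, force=30)

```text
time_s: 16.15
tcp_pos: [0.4712, -0.259, 0.021]
eef_rot: [29.9, 89.9, 173.4]
contact_force: [-0.8, 0.4, 3.0]
gripper_width: 0.0197
```

```bash
python3 - <<'E'
from h import *
def hd(a): a=np.radians(a); return down([np.cos(a),np.sin(a),0])
s=r.get_state();print(s["tcp_pos"],s["gripper_width"],s["contact_force"])
w=[([.47,-.23,.13],235),([.49,-.12,.22],245),([.52,-.02,.25],256),(W(-5,60,230),263)]
seq([[(np.array(p),hd(a))] for p,a in w])
E
```

```text
[ 0.47122419 -0.25897504  0.02104075] 0.019682555585891073 [-0.78187086  0.44990151  2.95952397]
0 [-0.726, -0.15, 0.123] [-0.034, 0.002, -0.001]
1 [-0.6, -0.677, 0.311] [-0.222, 0.0, 0.0]
2 [-0.2, -0.689, 0.1] [-0.244, 0.0, 0.0]
3 [0.133, -0.836, 0.141] [-0.156, 0.0, 0.0]
```

Emit:
send_rows(plan=[[[-0.1,0,0],[0,0,0]],[[-0.25,-0.02,0.02],[0,0,0]],[[-0.42,-0.06,0.05],[-0.01,0,0]],[[-0.6,-0.1,0.09],[-0.02,0,0]],[[-0.73,-0.15,0.12],[-0.034,0,0]]])

```text
time_s: 16.65
tcp_pos: [0.4705, -0.2301, 0.1322]
eef_rot: [32.1, 89.9, 177.2]
contact_force: [0.5, -0.3, -1.6]
gripper_width: 0.0197
```

Emit:
send_rows(plan=[[[-0.12,-0.13,0.06],[-0.04,0,0]],[[-0.24,-0.27,0.12],[-0.09,0,0]],[[-0.36,-0.4,0.18],[-0.13,0,0]],[[-0.48,-0.54,0.25],[-0.18,0,0]],[[-0.6,-0.68,0.31],[-0.22,0,0]]])

```text
time_s: 17.15
tcp_pos: [0.4906, -0.1189, 0.223]
eef_rot: [4.3, 89.9, 159.3]
contact_force: [0.5, -0.2, -0.6]
gripper_width: 0.0196
```

Emit:
send_rows(plan=[[[-0.04,-0.13,0.02],[-0.05,0,0]],[[-0.08,-0.27,0.04],[-0.1,0,0]],[[-0.12,-0.41,0.06],[-0.15,0,0]],[[-0.16,-0.55,0.08],[-0.2,0,0]],[[-0.2,-0.69,0.1],[-0.24,0,0]]])

```text
time_s: 17.65
tcp_pos: [0.5206, -0.0179, 0.2532]
eef_rot: [-8.2, 89.9, 157.6]
contact_force: [0.3, -1.2, -0.7]
gripper_width: 0.0196
```

Emit:
send_rows(plan=[[[0.03,-0.16,0.03],[-0.03,0,0]],[[0.05,-0.33,0.06],[-0.06,0,0]],[[0.08,-0.5,0.08],[-0.09,0,0]],[[0.11,-0.67,0.11],[-0.12,0,0]],[[0.13,-0.84,0.14],[-0.155,0,0]]])

```text
time_s: 18.15
tcp_pos: [0.5306, 0.1104, 0.2333]
eef_rot: [-7.0, 89.9, 165.9]
contact_force: [-0.1, -0.2, -0.2]
gripper_width: 0.0196
```

```bash
python3 - <<'E'
from h import *
s=r.get_state();print(s["tcp_pos"],s["gripper_width"],s["contact_force"])
D=down(-cx)
seq([[(W(-5,80,190),D)]])
c=r.capture("wrist");save("k.png",c)
E
```

```text
[0.53057197 0.11036851 0.23328718] 0.019614980156818857 [-0.13268355 -0.21161878 -0.24353522]
0 [0.289, 0.024, 0.135] [-0.002, 0.002, 0.0]
```

View pics/k.png

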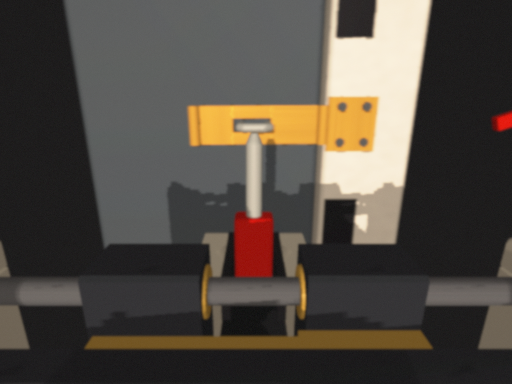

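The pin is held straight: shank from (254,210) to (254,135), staple at (253,127). I'll drop to insertion height short of the loop and check the alignment there.

Emit:
send_rows(plan=[[[0,0,0.03],[0,0,0]],[[0,0,0.08],[0,0,0]],[[0.08,0,0.135],[0,0,0]],[[0.19,0,0.135],[0,0,0]],[[0.29,0,0.135],[0,0,0]]])

```text
time_s: 18.7
tcp_pos: [0.5101, 0.1148, 0.1893]
eef_rot: [-56.8, 89.9, 116.2]
contact_force: [0.4, 1.2, -0.5]
gripper_width: 0.0195
```

```bash
cat > al.py <<'E'
from h import *
def ch(p): q=p-C; return np.stack([q@cx,q@cy,q@cz],-1)*1e3
s=r.get_state(); p=np.array(s["tcp_pos"]); print("tcp chest",ch(p).round(1),s["contact_force"],s["time_s"])
c=r.capture("wrist"); P,u,v=pts(c); A=Rt(s)
q=A.inv().apply(P-p)*1e3   # tool frame mm: x down, y jaw, z
k=cv2.cvtColor(c["color"],cv2.COLOR_RGB2HSV)[v,u]
st=ch(P)
m=(abs(st[:,1])<12)&(abs(st[:,0]+5)<22)&(st[:,2]>142)&(st[:,2]<160)&(k[:,1]<110)
print("staple chest",m.sum(),np.percentile(st[m],[3,50,97],axis=0).round(1).tolist()); print(" tool",np.percentile(q[m],[3,50,97],axis=0).round(1).tolist())
# shank: near tool plane, forward of handle
g=np.sign(np.median(q[m,2]))
m=(abs(q[:,1])<12)&(q[:,2]*g>24)&(q[:,2]*g<66)&(q[:,0]>3)&(q[:,0]<22)&(k[:,1]<110)
for a in range(24,66,7):
    mm=m&(q[:,2]*g>a)&(q[:,2]*g<a+7)
    if mm.sum(): print("shank",a,mm.sum(),np.median(q[mm],0).round(1),np.percentile(q[mm,1],[3,97]).round(1),"top x",np.percentile(q[mm,0],5).round(1))
h=(k[:,1]>150)&((k[:,0]<8)|(k[:,0]>172))&(abs(q[:,1])<20)&(abs(q[:,2])<60)
print("red z",np.percentile(q[h,2]*g,[2,98]),"y",np.percentile(q[h,1],[2,98]),"top x",np.median(q[h,0]))
E
python3 al.py; python3 -c "
from h import *
seq([[(W(-2,80,156.5),down(-cx))]])"
```

```text
tcp chest [  0.5  80.5 189.3] [ 0.41026736  1.15272951 -0.4742915 ] 18.7
staple chest 535 [[-13.1, -0.5, 148.1], [-1.8, 2.1, 151.7], [9.5, 5.1, 153.5]]
 tool [[35.8, -8.9, -81.1], [37.5, 2.3, -78.5], [41.1, 13.7, -75.5]]
shank 24 205 [ 12.7  -0.8 -27.5] [-4.9  2.8] top x 11.3
shank 31 215 [ 12.5  -0.8 -34.5] [-4.8  2.7] top x 11.2
shank 38 220 [ 12.5  -1.1 -41.5] [-4.8  2.6] top x 11.2
shank 45 238 [ 12.6  -0.8 -48.6] [-4.7  3.1] top x 11.3
shank 52 246 [ 12.4  -0.8 -55.5] [-4.7  3. ] top x 11.1
shank 59 93 [ 13.7  -0.8 -60.6] [-3.2  1.6] top x 12.1
red z [-11.48589551  20.53370408] y [-10.92023145   8.8740885 ] top x 9.547795856721045
0 [0.201, 0.012, -0.012] [-0.001, 0.006, -0.0]
```

Emit:
send_rows(plan=[[[0.05,0.023,0],[0,0.006,0]],[[0.1,0.023,0],[0,0.006,0]],[[0.16,0.023,0],[0,0.006,0]],[[0.215,0.023,0],[0,0.006,0]],[[0.22,0.023,0],[0,0.006,0]]])

```text
time_s: 19.25
tcp_pos: [0.5078, 0.1105, 0.1525]
eef_rot: [48.5, 89.9, -138.6]
contact_force: [-0.2, -1.0, -0.8]
gripper_width: 0.0199
```

```bash
python3 al.py; python3 - <<'E'
from h import *
c=r.capture("scene")
i1=cv2.resize(c["color"][100:170,250:330,::-1],(400,350),interpolation=cv2.INTER_CUBIC)
c=r.capture("wrist"); i2=cv2.resize(c["color"][50:225,153:353,::-1],(400,350),interpolation=cv2.INTER_CUBIC)
cv2.imwrite("pics/m.png",np.hstack([i1,i2]))
E
```

```text
tcp chest [ -4.   82.3 152.5] [-0.20941267 -0.95843843 -0.77008436] 19.25
staple chest 841 [[-13.3, -0.5, 148.0], [-1.9, 2.3, 151.8], [9.6, 5.1, 153.4]]
 tool [[-1.0, -13.6, -82.8], [0.6, -2.2, -80.0], [4.4, 9.2, -77.2]]
shank 24 207 [ 12.5  -0.8 -27.6] [-4.9  2.7] top x 11.2
shank 31 213 [ 12.6  -1.3 -34.6] [-4.9  2.7] top x 11.3
shank 38 217 [ 12.5  -1.3 -41.5] [-4.8  2.6] top x 11.1
shank 45 238 [ 12.5  -0.9 -48.7] [-4.8  3. ] top x 11.2
shank 52 248 [ 12.6  -0.9 -55.5] [-4.7  3. ] top x 11.2
shank 59 93 [ 13.9  -0.9 -60.7] [-3.4  1.6] top x 12.4
red z [-11.40958201  20.46121126] y [-10.97130818   8.80859036] top x 9.513526554081327
```

View pics/m.png

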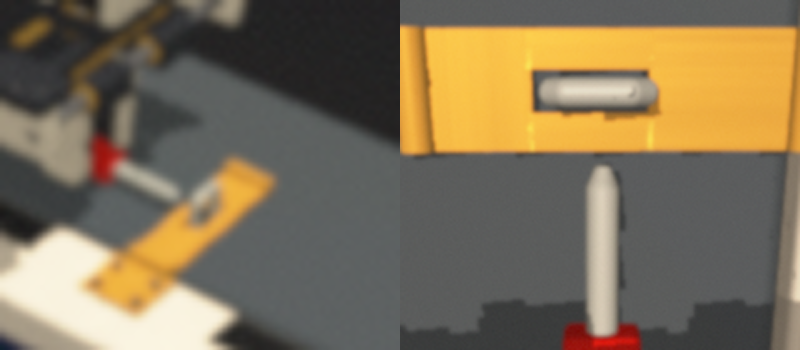

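The left half shows the pin lined up in front of the loop. In the right half the staple centre is at 598 and the shank at 601. I'll raise 4 mm, shift 1 mm sideways and insert.

Emit:
send_rows(plan=[[[-0.015,-0.008,0],[0,0,0]],[[-0.025,-0.008,0],[0,0,0]],[[-0.025,-0.008,-0.03],[0,0,0]],[[-0.025,-0.008,-0.06],[0,0,0]],[[-0.025,-0.008,-0.07],[0,0,0]]])

```text
time_s: 19.9
tcp_pos: [0.5198, 0.1109, 0.1576]
eef_rot: [160.3, 90.0, -26.7]
contact_force: [-0.3, -0.3, -0.4]
gripper_width: 0.0196
```

```bash
python3 al.py
```

```text
tcp chest [ -2.2  70.5 157.6] [-0.28886754 -0.28113189 -0.44357384] 19.9
staple chest 799 [[-13.1, -0.6, 143.2], [-1.8, 2.3, 151.6], [9.5, 11.2, 153.3]]
 tool [[4.3, -11.7, -71.0], [6.1, -0.4, -68.2], [14.5, 10.8, -59.2]]
shank 24 208 [ 12.5  -0.8 -27.5] [-4.9  2.8] top x 11.2
shank 31 213 [ 12.6  -1.3 -34.5] [-4.8  2.7] top x 11.4
shank 38 219 [ 12.5  -1.3 -41.5] [-4.8  2.6] top x 11.1
shank 45 237 [ 12.6  -0.8 -48.6] [-4.7  3. ] top x 11.3
shank 52 243 [ 12.6  -0.9 -55.4] [-4.7  2.9] top x 11.1
shank 59 131 [ 13.3  -0.9 -61.7] [-7.6  7.7] top x 5.8
red z [-11.49204778  20.47700953] y [-10.95381205   8.83238252] top x 9.559403215855102
```

Emit:
send_rows(plan=[[[0.009,0.003,-0.02],[0,0,0]],[[0.009,0.003,-0.06],[0,0,0]],[[0.009,0.003,-0.1],[0,0,0]],[[0.009,0.003,-0.14],[0,0,0]],[[0.009,0.003,-0.17],[0,0,0]]])

```text
time_s: 20.45
tcp_pos: [0.5457, 0.1072, 0.1561]
eef_rot: [145.2, 90.0, -41.9]
contact_force: [-0.1, 0.2, 0.3]
gripper_width: 0.0195
```

```bash
python3 al.py
```

```text
tcp chest [ -2.7  44.3 156.1] [-0.14810407  0.19400606  0.25140021] 20.45
staple chest 1161 [[-12.7, -10.8, 142.5], [-1.9, 0.3, 148.5], [8.9, 10.7, 153.2]]
 tool [[2.9, -11.7, -55.1], [7.6, -0.8, -44.0], [13.7, 9.9, -33.6]]
shank 24 206 [ 12.4  -0.8 -27.6] [-4.9  2.8] top x 11.4
shank 31 189 [ 12.5  -1.3 -34. ] [-4.8  2.7] top x 11.3
shank 38 653 [  4.8  -0.4 -43.6] [-11.2  10.6] top x 3.3
shank 45 273 [ 12.4  -0.8 -48. ] [-6.3  9. ] top x 6.4
shank 52 235 [ 12.5  -0.8 -55.7] [-4.7  2.5] top x 11.2
shank 59 89 [ 13.6  -0.8 -60.7] [-3.2  1.6] top x 12.4
red z [-11.50973928  20.51056957] y [-10.92634593   8.86398605] top x 9.585061439581128
```

Emit:
send_rows(plan=[[[0,0,-0.03],[0,0,0]],[[0,0,-0.06],[0,0,0]],[[0,0,-0.09],[0,0,0]],[[0,0,-0.11],[0,0,0]],[[0,0,-0.115],[0,0,0]]])

```text
time_s: 21.0
tcp_pos: [0.5636, 0.105, 0.156]
eef_rot: [142.5, 89.9, -44.6]
contact_force: [1.3, -0.4, -0.8]
gripper_width: 0.02
```

```bash
python3 al.py
```

```text
tcp chest [ -2.7  26.3 156. ] [ 1.28688311 -0.43769708 -0.78804095] 21.0
staple chest 993 [[-13.1, -10.9, 142.5], [-1.9, -0.1, 149.2], [9.2, 3.8, 153.2]]
 tool [[2.8, -12.0, -37.2], [6.8, -0.8, -26.4], [13.5, 10.4, -22.5]]
shank 24 723 [  7.9  -0.4 -26.5] [-11.2  10.9] top x 3.4
shank 31 217 [ 12.6  -0.8 -34.5] [-4.8  2.7] top x 11.0
shank 38 219 [ 12.5  -1.3 -41.5] [-4.8  2.6] top x 11.2
shank 45 234 [ 12.5  -0.9 -48.6] [-4.7  2.6] top x 11.1
shank 52 248 [ 12.6  -0.9 -55.4] [-4.7  3. ] top x 11.1
shank 59 91 [ 13.7  -0.9 -60.7] [-3.3  1.7] top x 12.1
red z [-11.56967887  18.71701581] y [-10.96640235   8.83906447] top x 9.482918064486235
```

Emit:
send_rows(plan=[[[0.005,0,0],[0,0,0]],[[0.009,0,0],[0,0,0]],[[0.009,0,0],[0,0,0]],[[0.009,0,0],[0,0,0]],[[0.009,0,0],[0,0,0]]])

```text
time_s: 21.55
tcp_pos: [0.5634, 0.105, 0.1547]
eef_rot: [138.8, 89.9, -48.2]
contact_force: [-0.0, -0.7, -1.1]
gripper_width: 0.0195
```

Emit:
send_rows(plan=[[[0,0,0],[0,0,0]],[[0,0,0],[0,0,0]],[[0,0,0],[0,0,0]],[[0,0,0],[0,0,0]],[[0,0,0],[0,0,0]]], jaw=-0.32)

```text
time_s: 22.05
tcp_pos: [0.5634, 0.1051, 0.1547]
eef_rot: [141.8, 89.9, -45.3]
contact_force: [0.1, 0.2, 0.3]
gripper_width: 0.0295
```

Emit:
send_rows(plan=[[[-0.1,0,0],[0,0,0]],[[-0.3,0,0],[0,0,0]],[[-0.55,0,0],[0,0,0]],[[-0.8,0,0],[0,0,0]],[[-1,0,0.1],[0,0,0]]])

```text
time_s: 22.55
tcp_pos: [0.5494, 0.1069, 0.3066]
eef_rot: [170.9, 89.9, -16.1]
contact_force: [-0.1, 0.7, -0.6]
gripper_width: 0.0295
```

```bash
cat > fin.py <<'E'
from h import *
def ch(p): q=p-C; return np.stack([q@cx,q@cy,q@cz],-1)*1e3
s=r.get_state(); print(s["tcp_pos"],s["time_s"],s["gripper_width"],s["contact_force"])
ims=[]
for n in("wrist","scene"):
    c=r.capture(n); P,u,v=pts(c); q=ch(P); k=cv2.cvtColor(c["color"],cv2.COLOR_RGB2HSV)[v,u]
    near=(abs(q[:,0]+2)<40)&(abs(q[:,1])<70)&(q[:,2]>131)&(q[:,2]<175)
    h=near&(k[:,1]>150)&((k[:,0]<8)|(k[:,0]>172)); print(n,"handle",h.sum(),np.percentile(q[h],[2,50,98],axis=0).round(1).tolist())
    g=near&(k[:,1]<100)&(q[:,1]<-8)&(q[:,2]>134); print("shank far",g.sum(),np.percentile(q[g],[2,50,98],axis=0).round(1).tolist() if g.sum() else "")
    b=near&(k[:,0]>12)&(k[:,0]<30)&(k[:,1]>130)&(q[:,2]<145)
    for a in(-30,25,38):
        mm=b&(abs(q[:,0]-a)<6); print("strap",a,mm.sum(),np.median(q[mm,2]).round(1) if mm.any() else "")
    uv=proj(c,W(-5,10,140))[0].astype(int); w=32 if n=="scene" else 80
    x0,y0=max(uv[0]-w,0),max(uv[1]-w,0); ims.append(cv2.resize(c["color"][y0:y0+2*w,x0:x0+2*w,::-1],(400,400),interpolation=cv2.INTER_CUBIC))
cv2.imwrite("pics/z.png",np.hstack(ims))
E
python3 fin.py
```

```text
[0.54944696 0.10694529 0.30664251] 22.55 0.02947999572697967 [-0.10162834  0.66487683 -0.64459195]
wrist handle 750 [[-10.9, 8.1, 140.9], [-2.0, 25.7, 143.8], [7.7, 44.3, 146.3]]
shank far 247 [[-5.7, -33.7, 142.9], [-2.0, -21.3, 145.7], [1.7, -8.6, 148.1]]
strap -30 299 131.9
strap 25 330 132.1
strap 38 167 132.2
scene handle 70 [[-16.5, 9.9, 133.4], [-9.5, 26.4, 142.3], [4.8, 40.8, 147.1]]
shank far 27 [[-9.9, -36.6, 140.1], [-6.5, -20.2, 145.1], [-1.9, -8.8, 149.3]]
strap -30 22 132.8
strap 25 15 132.7
strap 38 16 134.0
```

View pics/z.png

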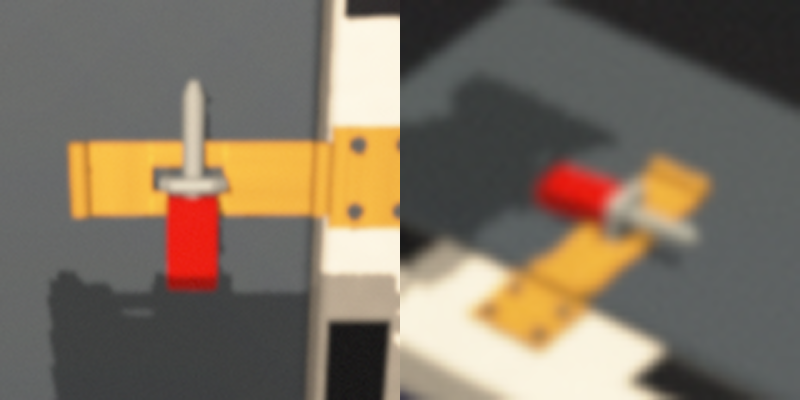

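The pin is through the loop: handle at (193,240) against the staple at (193,185), shank out beyond it to (193,85), hasp flat. Handing in.

```bash
python3 -c "
from h import *
print(r.close_job(), r.get_state()['time_s'])"
```

```text
the job is handed in; nothing more can be done
the job is handed in; nothing more can be done
```

The chest is locked up and the job is handed in at about 22.7 s; it reports no verdict.

**What I did**
- **Lid:** I pushed it shut from behind with the closed fingers and pressed it down to z ≈ 0.130 m with about 20 N.
- **Hasp:** I swung it over the staple and pressed it flat.
- **Pin:** I took the 80 mm pin, not the two shorter look-alikes (about 62 mm). I put it through the loop from the chest's +y side until the handle was at the staple, then let go and lifted clear.

**Last checks (wrist and scene cameras)**
- **Hasp:** the strap is flat to within about 0.02 rad.
- **Shoulder:** it is about 4 mm from the staple along y, about 0 mm across the loop.
- **Tip:** it sticks out about 36 mm beyond the staple, roughly 15 mm above the lid. The limit is 19 mm.
- **Robot:** it was about 0.15 m clear with no contact force.

**Disagreements and gaps**
- The two cameras differed by about 2 to 5 mm on the chest and pin positions. I aligned the pin with the wrist camera.
- I did not measure the beaker, jar and dish again at the end. The arm's path stayed clear of them.

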